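# Slide the long plug tray over the cable slot

### The arm

A 6-joint arm with a two-finger parallel gripper is mounted at the origin on the work surface. World frame = base frame: x ahead of the robot, y to its left, z up, the work surface at z = 0. Lengths are in m, angles in rad, forces in N, time in s.
With the tool pointing down it reaches from about 0.325 to 0.925 m from the base axis. Payload 3.1 kg.
Tool frame: the origin (TCP) lies at the very end of the fingers, on their centre line; the grasp point (between the pads) lies grip_depth behind it (grip_depth is the distance from the TCP to the grasp point, in m); y points along the fingers, z is the direction in which the jaws open and shut, and the axes are right-handed (so a half turn about y gives the same grasp; the last joint's range is limited). The gripper opens to 85 mm and grips with 20 to 120 N. Pads are 22 mm wide; open, the fingers measure 114 mm over their backs; the gripper's body (76 mm by 85 mm) begins 54 mm behind the grasp point. The pads swing forward as they close: fully open they stand 13 mm farther back than shut.
Start: joints at [1.109, 0.217, 1.613, -0, 1.311, -0.112], TCP at [0.214, 0.587, 0.231] pointing down, gripper open.
Joint ranges: [-2.75, 2.75], [-0.78, 2.1], [0.31, 2.55], [-1.13, 4.27], [0.13, 2.63], [-2.58, 2.58]. Speed limits (rad/s): [2.79, 2.79, 3.14, 3.14, 3.14, 3.14].

### API

Orientations are given as a unit quaternion [w, x, y, z].
In Python, from plant import * gives the robot as it stands.
- The arm moves only by the tool move_arm, never from a script. Its argument "steps" is a list of rows, each an object with "slide": the shift along the tool's x, y, z in mm, a list of three; "yaw": the turn about the tool's y in degrees; "gripper": the gripper command: -1 is shut, 1 is fully open, values between are in proportion. In form: [{"slide": [dx, dy, dz], "yaw": yaw, "gripper": gripper}, ...]. A call has 1 to 20 rows; each row shifts and turns the commanded pose from where the row before left it, along the tool's axes as they then stand; what a row does not reach is not made up. A row lasts 1/8 s, in which the tool goes at most 62.5 mm and 10.7 degrees, less where a joint would pass 70% of its speed; a pose out of reach is approached as far as the arm can. A call is refused whole if a number of a shift passes 62.5 or a number of a turn 10.7, either way. A call with a gripper value outside its range is refused whole. The fingers move at their own pace and stop on an object; the grip force is fixed at half the most. Time passes only in rows, so rows that do not move let the fingers close. It gives the time, the measured TCP pose, the force and the opening at its end, in the units of the state.
- sense(): the state, without advancing time (a new reading comes with each control period).
- camera(name): name is "scene" or "top" or "wrist"; returns a dict with "pixels" (480x640x3 uint8, red, green, blue), "camera_matrix" (3x3 intrinsics, pixels), "world_to_cam" (4x4, takes a point from world to camera coordinates); the wrist camera has in their place "T_tool_cam" (4x4, takes a point from camera to tool coordinates, whose origin is the TCP and whose axes are the tool frame's). Camera axes: x right, y down, z forward; pixel columns grow to the right and rows downward; lengths in m; the calibration is good to about 2 mm. A picture is of the moment at which its call begins: read the wrist's pose just before it. There is no depth.
- close_job(): hands the job in, once; it reports no verdict.
The state is a dict: "t": time; "joint_pos": joint angles; "qvel": joint speeds; "tau": joint torques, N m; "tool_pos": TCP position; "ee_rot": TCP orientation; "wrist_force": force on the tool from outside, world axes, zero at the start; "wrist_torque": the same for the moment, N m; "opening": finger opening in m.
Only numpy, scipy, OpenCV 4.12 (cv2) and the standard library are available. Lean on these libraries where they do the work, as an engineer would, in place of code of your own. Each camera call takes 0.05 s, during which the arm holds its last target.

### The job

Push the longer of the two wooden trays, with the brass plug shells in it, straight across the open slot onto the other raised desk leaf, until the whole tray lies on that leaf and square with it. Keep it flat all the way: do not lift it or let an end sag into the slot. Leave the short tray where it stands.

Things in the scene. Friction and masses are not known exactly. Their poses are not given: they have to be found in the camera images.
- long_tray: Open pale wooden tray, 160 mm long (own y) x 95 mm wide (x) x 35 mm high; origin: centre of underside. Floor below is 148 mm long, the ends start 3 mm up. Starts on leaf_start, 65 mm along +x or -x of its middle, length across the slot within 5 degrees. Three cells, each with a loose brass plug shell 38 mm high; about 0.5 kg, slides at a few N. End walls 8 mm thick, free to fingers from above.
- short_tray: Like tray, only 80 mm long (own y) x 95 mm wide x 35 mm high, holding a white porcelain insulator 50 mm high; origin: centre of its underside. Stands on leaf_start beside the long tray, about 35 mm clear of it. To be left alone.
- leaf_start: Fixed raised desk leaf: wooden block, grey linoleum top, aluminium edging; 270 mm along x, 240 mm along y, 60 mm high. Origin: centre of its underside on the desk, so its flat, rimless top is at z = 60 mm. Both trays start on it. It is to the robot's left or right.
- leaf_far: The other leaf, where the long tray goes: same shape, size, height and yaw, top bare; origin: centre of its underside. The two centres are 295 mm apart along their common y axis, leaving an open slot 55 mm wide and 60 mm deep between them, running along x.
There are look-alikes about, which are no part of the job. Leave any orange look-alike of the long_tray alone.

How it is judged:
On the way:
1. the long tray bridges the slot, resting on both leaves (contact force between long_tray and leaf_start above 0.2 N and contact force between long_tray and leaf_far above 0.2 N), for 0.1 s.
At the end, for the whole second after the job is handed in: The long tray lies flat and still on the far leaf, wholly on it (its centre within 40 mm of the leaf's centre along y and within 87.5 mm along x), square with it within 11 degrees; the short tray is within 20 mm of where it stood (y of long_tray in the frame of leaf_far between -0.04 and 0.04 m and x of long_tray in the frame of leaf_far between -0.0875 and 0.0875 m and z of long_tray in the frame of leaf_far between 0.056 and 0.064 m and angle between the y axis of long_tray and the y axis of leaf_far, either way round below 0.2 rad and angle between long_tray's own z axis and vertical below 0.04 rad and linear speed of long_tray below 0.01 m/s and distance of short_tray from where it was at the start of the episode below 0.02 m); the robot touches nothing.
It fails at once if the long tray sags or tips by more than 6 degrees (angle between long_tray's own z axis and vertical above 0.105 rad).
It fails at once if the long tray is lifted more than 12 mm off the leaves (z of long_tray in the frame of leaf_far above 0.072 m).
It fails at once if the long tray sinks below the leaf tops by more than 8 mm (z of long_tray in the frame of leaf_far below 0.052 m).
It fails at once if the short tray is moved by more than 20 mm (distance of short_tray from where it was at the start of the episode above 0.02 m).
It also fails if it takes over 40 s, if anything falls off the work surface, if the arm or the gripper's body presses on something with over 40 N, if the wrist force passes 120 N, or if a joint passes its speed limit or range.

## Working session

There is one attempt and no reset: what is moved stays moved. The work goes in short steps, Python scripts to look and compute and a tool call to move; the robot and the scene stay as the last step left them, time stands still between calls to the robot, and variables do not carry over. Pictures are saved under pics/ and viewed, and the job is handed in when it is done.

Besides the shell and the picture viewer there is one more tool, called after "Emit:" as name(argument=value, ...) on one line, values as JSON. move_arm: Moves the arm, as the interface text tells. Its arguments: {"type":"object","properties":{"steps":{"type":"array","items":{"type":"object","properties":{"slide":{"type":"array","items":{"type":"number"}},"yaw":{"type":"number"},"gripper":{"type":"number"}}}}},"required":["steps"]}

```bash
ls; mkdir -p pics; python3 - <<'E'
from plant import *
import cv2
s=sense()
print({k:(s[k]) for k in s})
for n in ["scene","top"]:
    c=camera(n); cv2.imwrite(f"pics/{n}0.png",c["pixels"][:,:,::-1]); print(n,c["camera_matrix"],c["world_to_cam"])
c=camera("wrist"); cv2.imwrite("pics/wrist0.png",c["pixels"][:,:,::-1]); print(c["T_tool_cam"],c["camera_matrix"])
print(sense()["t"])
try: print(grip_depth)
except Exception as e: print(e)
E
```

```text
pics
{'t': 0.0, 'joint_pos': array([ 1.10879951e+00,  2.17771893e-01,  1.61494993e+00,  1.16602183e-05,
        1.31127311e+00, -1.12146608e-01]), 'qvel': array([ 0.00079233,  0.00101787,  0.00134135,  0.00181636, -0.00018182,
       -0.00066895]), 'tau': array([ 8.14229970e-04, -3.96844375e+01, -3.03850007e+01, -1.58430026e-05,
        9.82296013e-03,  4.67747014e-06]), 'tool_pos': array([0.21380126, 0.58642423, 0.22994901]), 'ee_rot': array([-0.6955019 ,  0.69712879, -0.12330616,  0.12281755]), 'wrist_force': array([ 0.73104221, -0.29926935,  0.05089921]), 'wrist_torque': array([ 0.01234091,  0.08175794, -0.0617253 ]), 'opening': 0.08561865417275152}
scene [[467.95034138   0.         319.26138467]
 [  0.         467.95034138 238.53592728]
 [  0.           0.           1.        ]] [[-0.2443569   0.96957917  0.01435038 -0.00818379]
 [ 0.69171846  0.18466261 -0.6981585  -0.24795097]
 [-0.67956992 -0.16067342 -0.7157994   1.24590268]
 [ 0.          0.          0.          1.        ]]
top [[514.76960287   0.         327.45921085]
 [  0.         514.76960287 237.91664565]
 [  0.           0.           1.        ]] [[ 0.02173352 -0.99971129  0.01024608  0.11251756]
 [-0.99597033 -0.02254185 -0.08680416  0.41400656]
 [ 0.08701006 -0.00831823 -0.9961727   1.18538709]
 [ 0.          0.          0.          1.        ]]
[[ 2.02686652e-05  9.61006906e-01  2.76524368e-01 -6.98217632e-02]
 [ 4.63444546e-04 -2.76524347e-01  9.61006801e-01 -1.42451646e-01]
 [ 9.99999892e-01  1.08675385e-04 -4.50978189e-04  5.73356194e-05]
 [ 0.00000000e+00  0.00000000e+00  0.00000000e+00  1.00000000e+00]] [[370.31549291   0.         318.31781859]
 [  0.         370.31549291 237.47861376]
 [  0.           0.           1.        ]]
0.15
0.0187
```

View pics/top0.png

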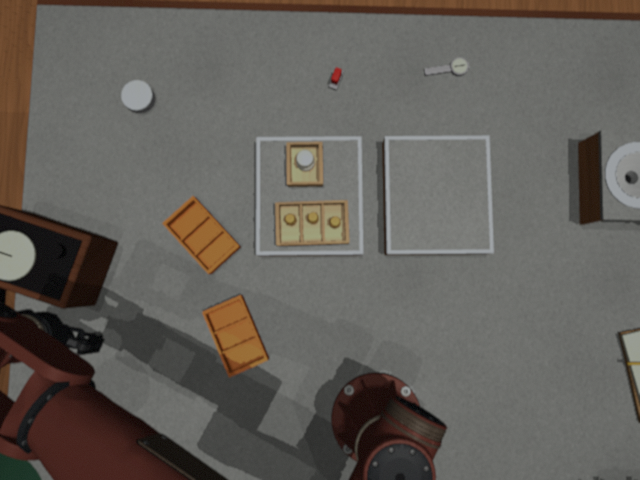

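View pics/scene0.png

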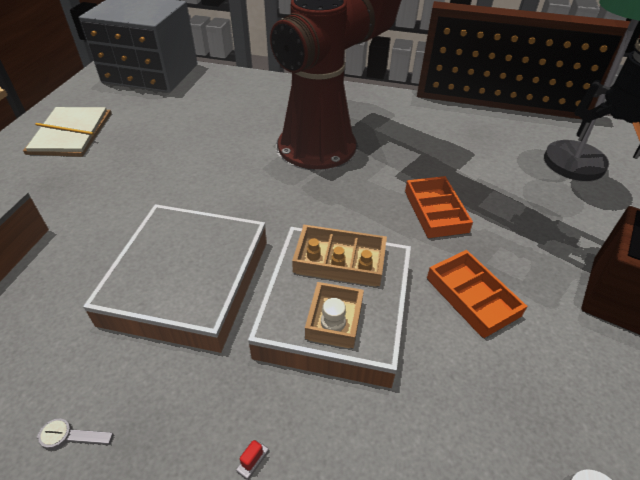

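View pics/wrist0.png

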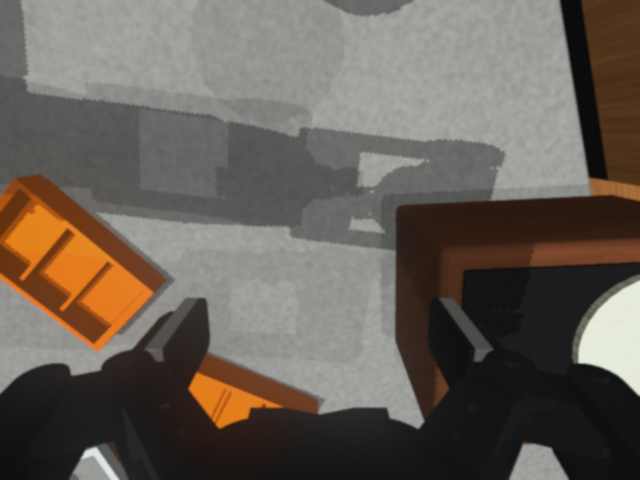

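The top view shows leaf_start on the left, outlined in white at about (257–362, 137–255). The long tray is at (276–349, 201–245) and the short tray at (286–323, 142–186). The bare far leaf is at (384–493, 136–254). Two orange look-alikes stand at the lower left. The push therefore goes along world −y. Next I'll measure positions.

```bash
cat > h.py <<'E'
from plant import *
import cv2, numpy as np
def ray(c,uv,z):
    K=c["camera_matrix"];W=c["world_to_cam"];R=W[:3,:3];t=W[:3,3]
    uv=np.atleast_2d(np.array(uv,float)); d=np.c_[uv,np.ones(len(uv))]@np.linalg.inv(K).T@R
    o=-R.T@t; s=(z-o[2])/d[:,2]; return o+d*s[:,None]
def rect(P):
    P=P[:,:2].astype(np.float32)*1000; r=cv2.minAreaRect(P); b=cv2.boxPoints(r)
    e0,e1=b[1]-b[0],b[2]-b[1]; return b,np.array(r[0]),e0,e1
def desc(n,P):
    b,c,e0,e1=rect(P)
    for e in(e0,e1):
        a=np.degrees(np.arctan2(e[1],e[0]))%180
        print(n,"c",c.round(1),"side %.1f mm along %.1f deg"%(np.hypot(*e),a))
def measure(names=("top","scene")):
    for nm in names:
        c=camera(nm); px=c["pixels"]; hsv=cv2.cvtColor(px,cv2.COLOR_RGB2HSV)
        H,S,V=[hsv[:,:,i].astype(int) for i in range(3)]
        wh=((S<35)&(V>165)).astype(np.uint8)
        wd=((H>8)&(H<30)&(S>60)&(V>90)).astype(np.uint8)
        for tag,m,z,lo in(("white",wh,.06,8),("wood",wd,.095,8)):
            m=cv2.morphologyEx(m,cv2.MORPH_CLOSE,np.ones((3,3),np.uint8))
            cs,_=cv2.findContours(m,cv2.RETR_EXTERNAL,cv2.CHAIN_APPROX_NONE)
            for k in cs:
                x,y,w,h=cv2.boundingRect(k)
                if min(w,h)<25 or x==0 or y==0 or max(w,h)>250: continue
                print(nm,tag,(x,y,w,h)); desc("   ",ray(c,k[:,0,:],z))
E
python3 - <<'E'
from h import *
measure()
E
```

```text
top wood (202, 294, 67, 83)
    c [190.2 317.6] side 93.2 mm along 114.9 deg
    c [190.2 317.6] side 155.3 mm along 24.9 deg
top wood (275, 200, 74, 46)
    c [437.6 157.9] side 161.0 mm along 93.1 deg
    c [437.6 157.9] side 96.9 mm along 3.1 deg
top wood (162, 196, 78, 78)
    c [406.2 399.4] side 93.8 mm along 134.3 deg
    c [406.2 399.4] side 155.5 mm along 44.3 deg
top wood (286, 142, 37, 43)
    c [570.  177.9] side 79.9 mm along 91.4 deg
    c [570.  177.9] side 94.5 mm along 1.4 deg
scene white (38, 419, 30, 28)
    c [ 850.6 -159.5] side 37.7 mm along 135.9 deg
    c [ 850.6 -159.5] side 38.0 mm along 45.9 deg
scene white (248, 227, 163, 143)
    c [503.5 165.7] side 241.8 mm along 91.8 deg
    c [503.5 165.7] side 271.1 mm along 1.8 deg
scene white (83, 204, 182, 130)
    c [ 512.6 -129.4] side 241.6 mm along 91.8 deg
    c [ 512.6 -129.4] side 271.2 mm along 1.8 deg
scene wood (305, 282, 59, 66)
    c [580.4 177.5] side 81.3 mm along 92.3 deg
    c [580.4 177.5] side 116.5 mm along 2.3 deg
scene wood (427, 249, 101, 88)
    c [473.6 395.7] side 110.0 mm along 134.2 deg
    c [473.6 395.7] side 156.0 mm along 44.2 deg
scene wood (292, 224, 95, 51)
    c [442.3 157.5] side 161.4 mm along 93.2 deg
    c [442.3 157.5] side 106.1 mm along 3.2 deg
scene wood (405, 176, 68, 62)
    c [269. 319.] side 104.5 mm along 114.7 deg
    c [269. 319.] side 172.8 mm along 24.7 deg
```

The sizes and the 295 mm spacing agree with the given values. The leaves' yaw is 1.8° and the tray's is 93.1°, against 91.8° for the leaf y axis. I'll push with two half-open fingertips on the tray's +y end wall, jaws along the leaf's x axis. Next I'll work out the approach in tool axes.

```bash
cat >> h.py <<'E'
from scipy.spatial.transform import Rotation as Ro
def toolR(s): 
    q=s["ee_rot"]; return Ro.from_quat([q[1],q[2],q[3],q[0]]).as_matrix()
def goto(T,s=None):
    s=s or sense(); R=toolR(s); p=s["tool_pos"]
    print("axes x",R[:,0].round(3),"y",R[:,1].round(3),"z",R[:,2].round(3),"tcp",(p*1000).round(1))
    zx=np.degrees(np.arctan2(R[1,2],R[0,2])); print("tool z heading",zx)
    print("slide in tool mm",((np.array(T)-p)@R*1000).round(1))
E
python3 - <<'E'
from h import *
u=np.array([-.0314,.9995,0]); c=np.array([.4376,.1579,0])
a=np.radians(93.1); v=np.array([np.cos(a),np.sin(a),0])
e=c+.08*v; print("end",e)
T=e+u*.045; T[2]=.2; print(T); goto(T)
print(sense()["joint_pos"])
E
```

```text
end [0.43327369 0.23778293 0.        ]
[0.43186069 0.28276043 0.2       ]
axes x [ 0.939 -0.343 -0.   ] y [-0.001 -0.001 -1.   ] z [ 0.343  0.939 -0.001] tcp [214.  586.8 230.6]
tool z heading 69.95969910149842
slide in tool mm [ 308.9   30.8 -210.9]
[ 1.10878946e+00  2.17362981e-01  1.61415124e+00 -2.23761221e-05
  1.31131490e+00 -1.12231810e-01]
```

Emit:
move_arm(steps=[{"slide": [39, 0, -26], "yaw": 0, "gripper": 0.2}, {"slide": [39, 0, -26], "yaw": 0, "gripper": 0.2}, {"slide": [39, 0, -26], "yaw": 0, "gripper": 0.2}, {"slide": [39, 0, -26], "yaw": 0, "gripper": 0.2}, {"slide": [39, 0, -26], "yaw": 0, "gripper": 0.2}, {"slide": [39, 0, -27], "yaw": 0, "gripper": 0.2}, {"slide": [38, 0, -27], "yaw": 0, "gripper": 0.2}, {"slide": [37, 0, -27], "yaw": 0, "gripper": 0.2}, {"yaw": 9.7, "slide": [0, 0, 0], "gripper": 0.2}, {"yaw": 9.7, "slide": [0, 0, 0], "gripper": 0.2}, {"yaw": 9.7, "slide": [0, 0, 0], "gripper": 0.2}, {"yaw": 9.7, "slide": [0, 0, 0], "gripper": 0.2}, {"yaw": 9.7, "slide": [0, 0, 0], "gripper": 0.2}, {"yaw": 9.7, "slide": [0, 0, 0], "gripper": 0.2}, {"yaw": 9.9, "slide": [0, 0, 0], "gripper": 0.2}, {"yaw": 0, "slide": [0, 0, 0], "gripper": 0.2}])

```text
t: 2.25
tool_pos: [0.432, 0.283, 0.2312]
ee_rot: [-0.508, 0.509, -0.491, 0.491]
wrist_force: [-0.2, 0.1, 0.1]
opening: 0.0513
```

```bash
python3 - <<'E'
from h import *
s=sense(); print(s["t"],s["opening"],s["joint_pos"].round(2),s["wrist_force"])
goto([.4319,.2828,.072])
c=camera("wrist"); cv2.imwrite("pics/wrist1.png",c["pixels"][:,:,::-1])
E
```

```text
2.25 0.05130041041929588 [ 0.44 -0.02  1.87  0.    1.29  0.41] [-0.17496753  0.06109679  0.14622694]
axes x [ 0.034 -0.999  0.   ] y [-0. -0. -1.] z [ 0.999  0.034 -0.   ] tcp [432.  283.  231.2]
tool z heading 1.9742223192450408
slide in tool mm [ 2.000e-01  1.592e+02 -1.000e-01]
```

View pics/wrist1.png

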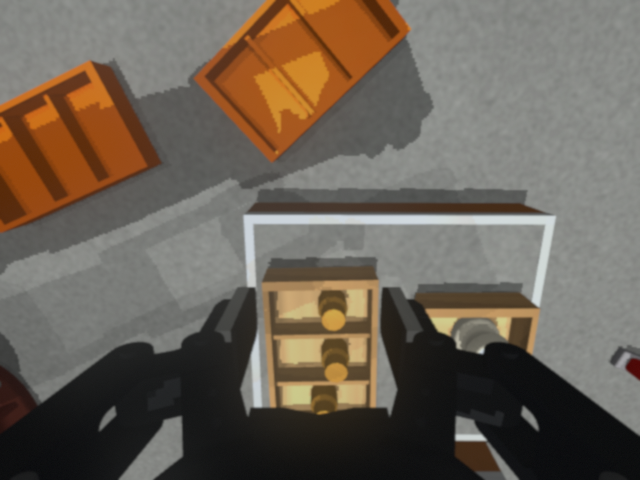

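The wrist view shows the jaws straddling the tray's centre line: tray columns are about 264–378 and the jaw midline is at 318. The tray's end wall is at about row 270. Descending.

Emit:
move_arm(steps=[{"slide": [0, 32, 0], "yaw": 0, "gripper": 0.2}, {"slide": [0, 32, 0], "yaw": 0, "gripper": 0.2}, {"slide": [0, 32, 0], "yaw": 0, "gripper": 0.2}, {"slide": [0, 32, 0], "yaw": 0, "gripper": 0.2}, {"slide": [0, 20, 0], "yaw": 0, "gripper": 0.2}, {"slide": [0, 10, 0], "yaw": 0, "gripper": 0.2}, {"slide": [0, 0, 0], "yaw": 0, "gripper": 0.2}])

```text
t: 3.18
tool_pos: [0.4318, 0.2829, 0.0729]
ee_rot: [-0.508, 0.509, -0.492, 0.491]
wrist_force: [0.3, -0.1, -0.2]
opening: 0.0514
```

```bash
python3 - <<'E'
from h import *
s=sense(); print(s["t"],s["opening"],s["wrist_force"])
goto([.4319,.2828,.072])
c=camera("wrist"); cv2.imwrite("pics/wrist2.png",c["pixels"][:,:,::-1])
c=camera("scene"); cv2.imwrite("pics/scene2.png",c["pixels"][:,:,::-1])
E
```

```text
3.175 0.05141980086717629 [ 0.3420646  -0.08905387 -0.21401492]
axes x [ 0.034 -0.999  0.   ] y [-0.001 -0.    -1.   ] z [ 0.999  0.034 -0.001] tcp [431.8 282.9  72.9]
tool z heading 1.9213597770518676
slide in tool mm [0.1 0.9 0.1]
```

View pics/wrist2.png

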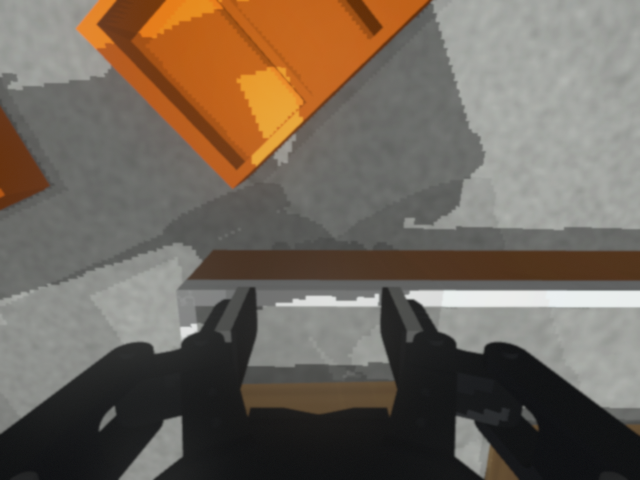

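View pics/scene2.png

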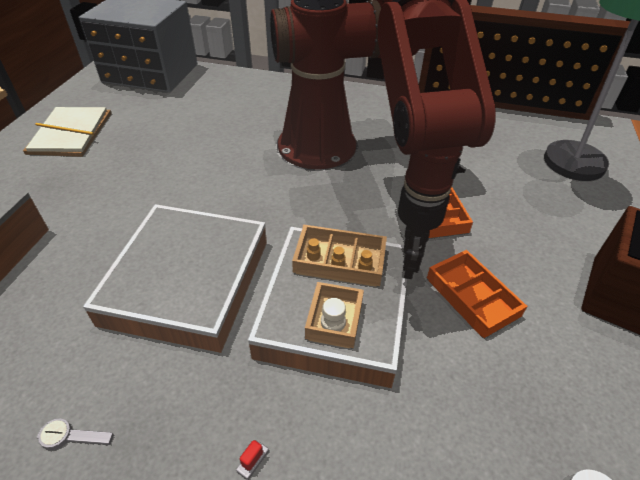

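The fingertips are behind the tray's end wall and clear of it, about 17 mm above the leaf top. Both orange trays are undisturbed. I'll go forward to contact and push a short first stretch.

Emit:
move_arm(steps=[{"slide": [10, 4, 0], "yaw": 0, "gripper": 0.2}, {"slide": [10, 0, 0], "yaw": 0, "gripper": 0.2}, {"slide": [6, 0, 0], "yaw": 0, "gripper": 0.2}, {"slide": [5, 0, 0], "yaw": 0, "gripper": 0.2}, {"slide": [5, 0, 0], "yaw": 0, "gripper": 0.2}, {"slide": [5, 0, 0], "yaw": 0, "gripper": 0.2}, {"slide": [6, 0, 0], "yaw": 0, "gripper": 0.2}, {"slide": [6, 0, 0], "yaw": 0, "gripper": 0.2}, {"slide": [6, 0, 0], "yaw": 0, "gripper": 0.2}])

```text
t: 4.4
tool_pos: [0.4342, 0.2239, 0.0694]
ee_rot: [0.508, -0.508, 0.492, -0.492]
wrist_force: [-0.4, 2.1, -0.4]
opening: 0.051
```

```bash
python3 - <<'E'
from h import *
s=sense(); print(s["t"],s["opening"],s["wrist_force"])
c=camera("scene"); cv2.imwrite("pics/scene3.png",c["pixels"][:,:,::-1])
c=camera("top"); cv2.imwrite("pics/top3.png",c["pixels"][:,:,::-1])
measure(("top",))
E
```

```text
4.4 0.051001882545339564 [-0.41083056  2.1099733  -0.35271495]
top white (607, 143, 33, 64)
    c [ 571. -552.] side 147.4 mm along 178.2 deg
    c [ 571. -552.] side 73.8 mm along 88.2 deg
top white (257, 137, 106, 117)
    c [505.5 165.6] side 237.3 mm along 91.8 deg
    c [505.5 165.6] side 267.4 mm along 1.8 deg
top white (386, 136, 107, 117)
    c [ 514.4 -128.3] side 238.5 mm along 91.8 deg
    c [ 514.4 -128.3] side 266.8 mm along 1.8 deg
top white (122, 81, 29, 28)
    c [728.9 569.6] side 64.2 mm along 93.0 deg
    c [728.9 569.6] side 64.2 mm along 3.0 deg
top wood (202, 295, 62, 83)
    c [190.1 317.7] side 93.3 mm along 114.7 deg
    c [190.1 317.7] side 155.5 mm along 24.7 deg
top wood (306, 202, 54, 44)
    c [436.7 112.1] side 116.0 mm along 91.3 deg
    c [436.7 112.1] side 94.8 mm along 1.3 deg
top wood (162, 196, 77, 78)
    c [405.6 398.7] side 93.4 mm along 134.2 deg
    c [405.6 398.7] side 157.5 mm along 44.2 deg
top wood (286, 142, 37, 43)
    c [570.  177.9] side 79.9 mm along 91.4 deg
    c [570.  177.9] side 94.5 mm along 1.4 deg
```

View pics/scene3.png

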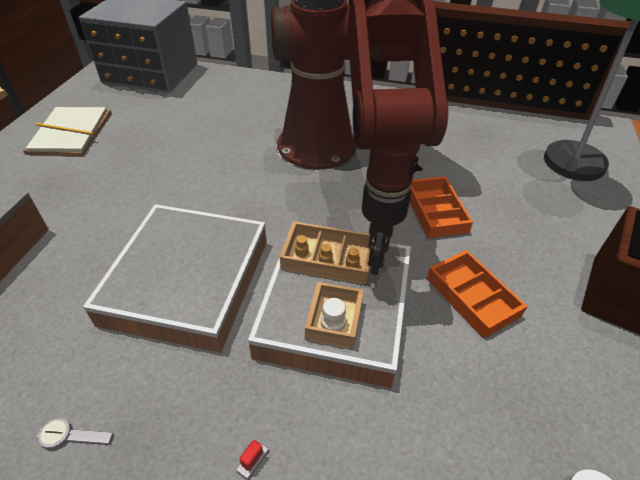

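View pics/top3.png

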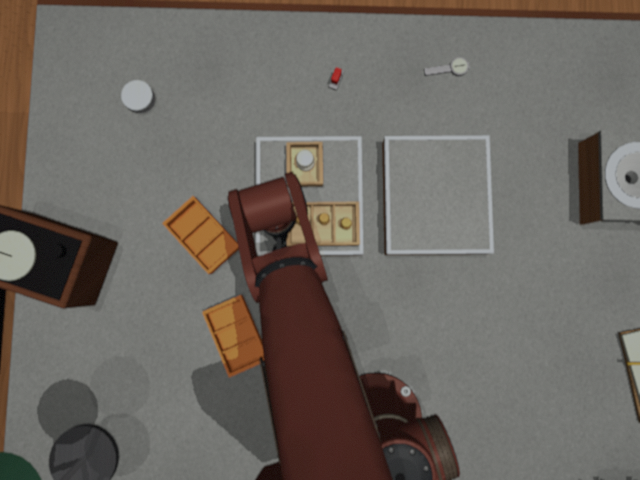

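Pushing works at about 2 N. The tray has squared up (1.3° in the top view, partly hidden), and the short tray is still at (570.0, 177.9). About 265 mm is left to go, so I'll continue.

Emit:
move_arm(steps=[{"slide": [8, 0, 0], "yaw": 0, "gripper": 0.2}, {"slide": [10, 0, 0], "yaw": 0, "gripper": 0.2}, {"slide": [10, 0, 0], "yaw": 0, "gripper": 0.2}, {"slide": [10, 0, 0], "yaw": 0, "gripper": 0.2}, {"slide": [10, 0, 0], "yaw": 0, "gripper": 0.2}, {"slide": [10, 0, 0], "yaw": 0, "gripper": 0.2}, {"slide": [10, 0, 0], "yaw": 0, "gripper": 0.2}, {"slide": [10, 0, 0], "yaw": 0, "gripper": 0.2}, {"slide": [10, 0, 0], "yaw": 0, "gripper": 0.2}, {"slide": [10, 0, 0], "yaw": 0, "gripper": 0.2}, {"slide": [8, 0, 0], "yaw": 0, "gripper": 0.2}, {"slide": [6, 0, 0], "yaw": 0, "gripper": 0.2}])

```text
t: 6.05
tool_pos: [0.4376, 0.1116, 0.0693]
ee_rot: [-0.508, 0.508, -0.492, 0.492]
wrist_force: [-0.6, 2.0, -0.1]
opening: 0.0511
```

```bash
python3 - <<'E'
from h import *
s=sense(); print(s["t"],s["opening"],s["wrist_force"]); goto([.4424,-.041,.0694])
c=camera("scene"); cv2.imwrite("pics/scene4.png",c["pixels"][:,:,::-1])
measure(("top",))
E
```

```text
6.05 0.051112011380864054 [-0.62193614  2.02567977 -0.07057607]
axes x [ 0.032 -0.999  0.   ] y [-0. -0. -1.] z [ 0.999  0.032 -0.   ] tcp [437.6 111.6  69.3]
tool z heading 1.8427191711562172
slide in tool mm [ 1.527e+02 -1.000e-01 -1.000e-01]
top white (607, 143, 33, 64)
    c [ 571. -552.] side 147.4 mm along 178.2 deg
    c [ 571. -552.] side 73.8 mm along 88.2 deg
top white (257, 137, 105, 117)
    c [506.6 165.4] side 237.1 mm along 91.9 deg
    c [506.6 165.4] side 265.5 mm along 1.9 deg
top white (386, 136, 107, 117)
    c [ 514.7 -128.3] side 238.5 mm along 91.8 deg
    c [ 514.7 -128.3] side 267.4 mm along 1.8 deg
top white (122, 81, 29, 28)
    c [728.9 569.6] side 64.2 mm along 93.0 deg
    c [728.9 569.6] side 64.2 mm along 3.0 deg
top wood (202, 294, 66, 84)
    c [190.6 316.4] side 95.7 mm along 114.4 deg
    c [190.6 316.4] side 155.7 mm along 24.4 deg
top wood (373, 200, 38, 46)
    c [442.8 -18.6] side 81.2 mm along 93.5 deg
    c [442.8 -18.6] side 99.3 mm along 3.5 deg
top wood (162, 196, 78, 78)
    c [405.6 398.7] side 93.5 mm along 134.2 deg
    c [405.6 398.7] side 157.5 mm along 44.2 deg
top wood (286, 142, 38, 44)
    c [569.  176.8] side 81.6 mm along 91.6 deg
    c [569.  176.8] side 96.7 mm along 1.6 deg
```

View pics/scene4.png

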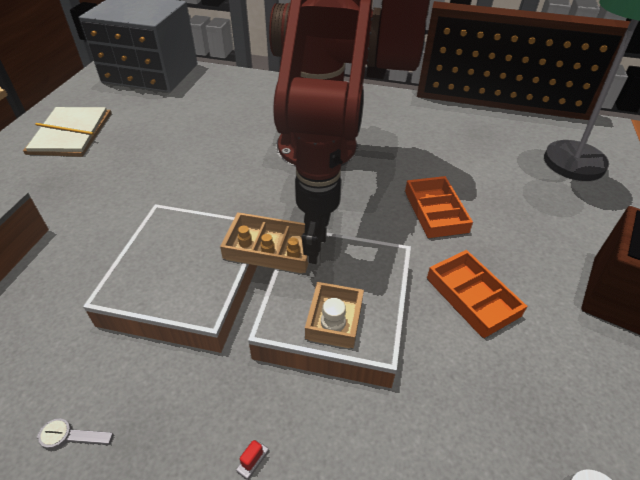

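The tray bridges the slot flat, with the shells upright. Its leading edge is at y ≈ −59 mm and it is square. 152 mm remain.

Emit:
move_arm(steps=[{"slide": [8, 0, 0], "yaw": 0, "gripper": 0.2}, {"slide": [10, 0, 0], "yaw": 0, "gripper": 0.2}, {"slide": [10, 0, 0], "yaw": 0, "gripper": 0.2}, {"slide": [10, 0, 0], "yaw": 0, "gripper": 0.2}, {"slide": [10, 0, 0], "yaw": 0, "gripper": 0.2}, {"slide": [10, 0, 0], "yaw": 0, "gripper": 0.2}, {"slide": [10, 0, 0], "yaw": 0, "gripper": 0.2}, {"slide": [10, 0, 0], "yaw": 0, "gripper": 0.2}, {"slide": [10, 0, 0], "yaw": 0, "gripper": 0.2}, {"slide": [10, 0, 0], "yaw": 0, "gripper": 0.2}, {"slide": [10, 0, 0], "yaw": 0, "gripper": 0.2}, {"slide": [10, 0, 0], "yaw": 0, "gripper": 0.2}, {"slide": [10, 0, 0], "yaw": 0, "gripper": 0.2}, {"slide": [10, 0, 0], "yaw": 0, "gripper": 0.2}, {"slide": [8, 0, 0], "yaw": 0, "gripper": 0.2}, {"slide": [4, 0, 0], "yaw": 0, "gripper": 0.2}, {"slide": [2, 0, 0], "yaw": 0, "gripper": 0.2}, {"slide": [0, 0, 0], "yaw": 0, "gripper": 0.2}])

```text
t: 8.4
tool_pos: [0.4426, -0.0401, 0.0693]
ee_rot: [-0.508, 0.508, -0.492, 0.492]
wrist_force: [-0.2, 0.4, 0.2]
opening: 0.0511
```

```bash
python3 - <<'E'
from h import *
s=sense(); print(s["t"],s["opening"],s["wrist_force"]); goto([.4424,-.041,.0694])
c=camera("scene"); cv2.imwrite("pics/scene5.png",c["pixels"][:,:,::-1])
measure(("top",))
E
```

```text
8.4 0.051126762503792104 [-0.23845392  0.37469838  0.22750137]
axes x [ 0.033 -0.999  0.001] y [-0.    -0.001 -1.   ] z [ 0.999  0.033 -0.   ] tcp [442.6 -40.1  69.3]
tool z heading 1.8702469741458025
slide in tool mm [ 0.9 -0.1 -0.2]
top white (606, 143, 34, 64)
    c [ 571.  -550.9] side 147.5 mm along 178.2 deg
    c [ 571.  -550.9] side 76.0 mm along 88.2 deg
top white (257, 137, 105, 118)
    c [505.8 165.3] side 237.2 mm along 91.9 deg
    c [505.8 165.3] side 268.4 mm along 1.9 deg
top white (386, 136, 107, 117)
    c [ 514.9 -128.5] side 239.2 mm along 91.4 deg
    c [ 514.9 -128.5] side 267.3 mm along 1.4 deg
top white (122, 81, 29, 28)
    c [728.9 569.6] side 64.2 mm along 93.0 deg
    c [728.9 569.6] side 64.3 mm along 3.0 deg
top wood (202, 294, 66, 84)
    c [190.6 316.5] side 96.4 mm along 114.9 deg
    c [190.6 316.5] side 155.5 mm along 24.9 deg
top wood (162, 196, 79, 78)
    c [405.5 398.7] side 93.6 mm along 134.3 deg
    c [405.5 398.7] side 157.6 mm along 44.3 deg
top wood (286, 142, 37, 44)
    c [568.9 177.8] side 79.9 mm along 91.4 deg
    c [568.9 177.8] side 96.7 mm along 1.4 deg
```

View pics/scene5.png

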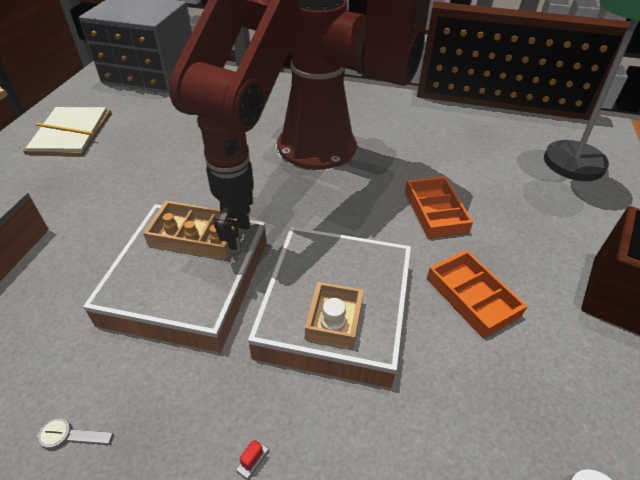

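The tray lies on the far leaf, at about (146–232, 203–258) in the scene view. I'll back off along −tool x, rise, and look again.

Emit:
move_arm(steps=[{"slide": [-8, 0, 0], "yaw": 0, "gripper": 0.2}, {"slide": [-15, 0, 0], "yaw": 0, "gripper": 0.2}, {"slide": [-15, 0, 0], "yaw": 0, "gripper": 0.2}, {"slide": [-10, 0, 0], "yaw": 0, "gripper": 0.2}, {"slide": [0, -30, 0], "yaw": 0, "gripper": 0.2}, {"slide": [0, -35, 0], "yaw": 0, "gripper": 0.2}, {"slide": [0, -35, 0], "yaw": 0, "gripper": 0.2}, {"slide": [-40, -30, 0], "yaw": 0, "gripper": 0.2}, {"slide": [-50, -30, 0], "yaw": 0, "gripper": 0.2}, {"slide": [-50, -10, 0], "yaw": 0, "gripper": 0.2}, {"slide": [-50, 0, 0], "yaw": 0, "gripper": 0.2}, {"slide": [-50, 0, 0], "yaw": 0, "gripper": 0.2}, {"slide": [0, 0, 0], "yaw": 0, "gripper": 0.2}])

```text
t: 10.12
tool_pos: [0.4324, 0.2513, 0.2393]
ee_rot: [0.51, -0.509, 0.491, -0.49]
wrist_force: [-0.2, -0.4, 0.2]
opening: 0.0511
```

```bash
python3 - <<'E'
from h import *
s=sense(); print(s["t"],s["tool_pos"],s["wrist_force"])
c=camera("scene"); cv2.imwrite("pics/scene6.png",c["pixels"][:,:,::-1])
c=camera("top"); cv2.imwrite("pics/top6.png",c["pixels"][:,:,::-1])
measure()
E
```

```text
10.125 [0.43235378 0.2512869  0.23927797] [-0.1940012  -0.42778815  0.15635389]
top white (607, 143, 33, 64)
    c [ 570.9 -552. ] side 147.5 mm along 178.2 deg
    c [ 570.9 -552. ] side 73.8 mm along 88.2 deg
top white (257, 137, 106, 117)
    c [505.5 165.6] side 237.3 mm along 91.8 deg
    c [505.5 165.6] side 267.4 mm along 1.8 deg
top white (386, 136, 107, 117)
    c [ 514.5 -128.3] side 238.5 mm along 91.8 deg
    c [ 514.5 -128.3] side 267.9 mm along 1.8 deg
top white (122, 81, 29, 28)
    c [728.9 569.6] side 64.2 mm along 93.0 deg
    c [728.9 569.6] side 64.2 mm along 3.0 deg
top wood (202, 303, 46, 75)
    c [185.2 328.3] side 68.6 mm along 114.9 deg
    c [185.2 328.3] side 155.3 mm along 24.9 deg
top wood (406, 201, 74, 44)
    c [ 444.5 -129.2] side 161.0 mm along 91.3 deg
    c [ 444.5 -129.2] side 95.1 mm along 1.3 deg
top wood (162, 200, 50, 74)
    c [400.9 405.6] side 76.9 mm along 134.2 deg
    c [400.9 405.6] side 154.7 mm along 44.2 deg
top wood (286, 142, 37, 44)
    c [569.  177.7] side 79.9 mm along 91.6 deg
    c [569.  177.7] side 96.7 mm along 1.6 deg
sce
[... 207 characters left out ...]
deg
    c [503.3 165.2] side 271.6 mm along 1.8 deg
scene white (83, 204, 182, 130)
    c [ 512.5 -129.7] side 242.1 mm along 91.8 deg
    c [ 512.5 -129.7] side 271.5 mm along 1.8 deg
scene wood (305, 282, 59, 66)
    c [580.4 177.6] side 81.4 mm along 92.3 deg
    c [580.4 177.6] side 116.5 mm along 2.3 deg
scene wood (427, 249, 101, 88)
    c [473.7 395.9] side 110.0 mm along 134.3 deg
    c [473.7 395.9] side 156.8 mm along 44.3 deg
scene wood (143, 201, 99, 58)
    c [ 458.2 -125.2] side 171.5 mm along 91.9 deg
    c [ 458.2 -125.2] side 123.8 mm along 1.9 deg
scene wood (412, 176, 61, 62)
    c [268.5 320.5] side 101.4 mm along 114.7 deg
    c [268.5 320.5] side 172.9 mm along 24.7 deg
```

View pics/top6.png

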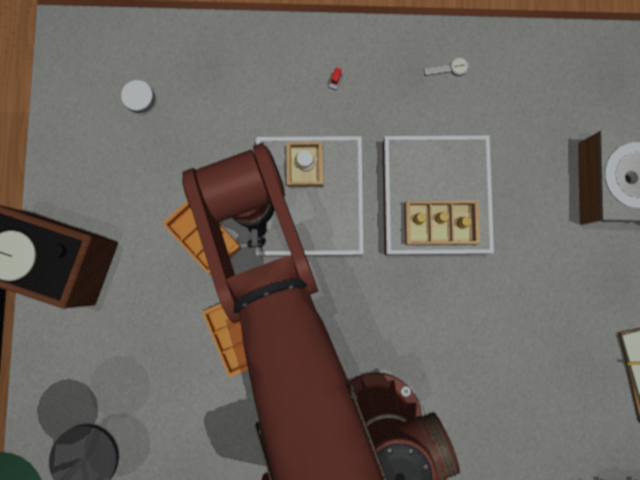

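View pics/scene6.png

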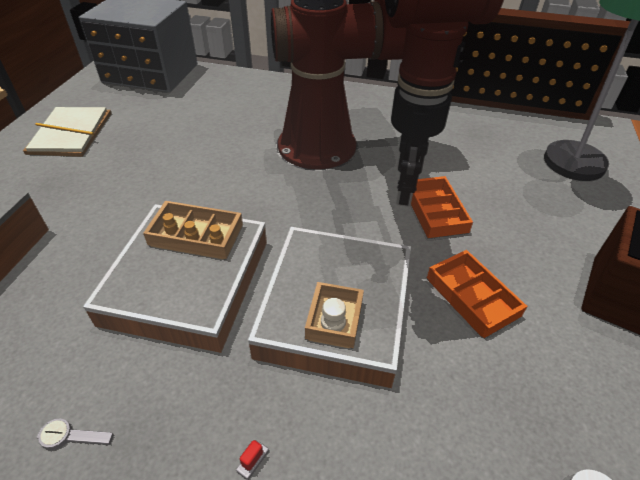

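The top view shows the long tray at (406–480, 201–245), wholly inside the far leaf's outline. In that leaf's frame it sits at x ≈ −69 mm, y ≈ −2 mm and about 0.5° off square. The short tray has not moved, and the robot is clear. Handing in.

```bash
python3 - <<'E'
from plant import *
print(close_job())
E
```

```text
the job is handed in; nothing more can be done
None
```

The long tray is on the far leaf and the job is handed in, at about 10.2 s of the 40 s. I pushed it with two half-open fingertips low on its +y end wall, straight along the leaves' common axis. It took about 2 N, and I paused with the tray bridging the slot to check it. Then I backed off and raised the arm.

- **Long tray:** in the far leaf's frame its centre is at about x −69 mm (limit ±87.5) and y −2 mm (limit ±40), and it is square to within about 0.5°. It looks flat in both views, with all three shells upright.
- **Short tray:** it measured the same as at the start, to within about 1 mm of camera noise. The orange trays stayed where they were.
- **Robot:** nothing was touching it at hand-in, and the wrist force was near zero (under 0.5 N).
- **Disagreement between views:** the oblique scene view put the long tray about 14 mm further along x and 4 mm along y. In that view the mask also takes in the tray's side walls, giving a size of 171 × 124 mm. I therefore relied on the top view, which gave 161 × 95 mm against the true 160 × 95 mm.

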